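Set up the price slate on the oyster stall

TASK

Pick up the blank price slate lying flat on the counter, lean it on the little easel and let go of it; then take it again and slide it upright, long edge down, into the slot of the dark wooden sign holder until it stands on the bottom of the slot. Let go of it there, and leave the jar, the bowl and the lemon where they are.

Things in the scene. Friction and masses are not known exactly. Their poses are not given: they have to be found in the camera images.
- slate: Blank price slate, a rigid board with dark faces and a pale wooden rim, 150 x 64 x 10 mm, about 0.18 kg (varies). Origin at its centre; x along the 150 mm length, y along the 64 mm width, z through the 10 mm thickness. Starts flat on the counter. Faces and long edges are alike: any way round is right.
- easel: Fixed blue and white wooden easel, 110 mm high, base 90 (x) x 190 (y) x 12 mm. Origin: centre of underside; front looks along its -x. Two brackets (y 40 to 85 mm either side) carry a 52 mm long face sloping 45 degrees, rising to its +x, with a foot lip standing 14 mm out from the face. Face and lip meet at x -22, z 65 mm. Between the brackets an 80 mm gap for fingers is open down to the base.
- easel_rest (a point): Where the slate's centre lies when it leans properly on the easel: x -2.9, y 0, z 91.2 mm in the easel's frame; axes as the easel's, not sloped. The slate's 150 mm side then runs along the easel's y, its lower long edge is on the lips, its back flat on the face, and its top long edge overhangs the face by 12 mm.
- holder: Fixed dark wooden sign holder, foot 70 (x) x 193 (y) x 20 mm, with 44 mm thick cheeks up to 40 mm height. Origin: centre of underside. The slot in its top runs along its y, edged in brass: 12 mm wide (x), 153 mm long (y), closed at both ends, 20 mm deep. Its long sides have 3 mm chamfers at the mouth, its ends none.
- slot_mouth (a point): Centre of the slot's mouth, 40 mm above the counter, axes as the holder's.
- slot_floor (a point): Centre of the slot's floor, 20 mm above the counter. The slate's centre is 32 mm above this point when it stands fully home.
- jar: Closed amber glass jar with white cap, 60 mm across, 75 mm high, loose; leave alone. Origin at the centre of its underside.
- bowl: Small wooden bowl, 110 mm across, 45 mm high, loose; leave alone. Origin at the centre of its underside.
- lemon: Half a lemon, cut face down, 60 mm across, 39 mm high, loose; leave alone. Origin at the centre of its underside.

How it is judged (in metres and radians):
On the way:
1. the slate leans on the easel, let go (distance between slate and easel_rest below 0.035 m and angle between the z axis of slate and the z axis of easel, either way round between 0.65 and 0.92 rad and angle between the x axis of slate and the y axis of easel, either way round below 0.25 rad and contact force between slate and the fingers below 0.05 N and linear speed of slate below 0.02 m/s), for 0.2 s.
At the end, for the whole second after the job is handed in: The slate stands released and at rest in the holder's slot, a long edge on the slot's floor (within 2.5 mm), upright within the slot's play (0.13 rad), its middle over the slot's middle within 6 mm across and 4 mm along; jar, bowl and lemon upright and within 30 mm of where they began (z of slate in the frame of slot_floor between 0.028 and 0.0345 m and x of slate in the frame of slot_floor between -0.006 and 0.006 m and y of slate in the frame of slot_floor between -0.004 and 0.004 m and angle between the y axis of slate and the z axis of holder, either way round below 0.13 rad and angle between the x axis of slate and the y axis of holder, either way round below 0.06 rad and linear speed of slate below 0.01 m/s and distance of each of jar, bowl, lemon from where it was at the start of the episode below 0.03 m and angle between each of jar, bowl, lemon's own z axis and vertical below 0.2 rad); the robot touches nothing.
It fails at once if the jar is knocked over or pushed away (distance of jar from where it was at the start of the episode above 0.03 m or angle between jar's own z axis and vertical above 0.4 rad).
It fails at once if the bowl is knocked over or pushed away (distance of bowl from where it was at the start of the episode above 0.03 m or angle between bowl's own z axis and vertical above 0.4 rad).
It fails at once if the lemon is knocked over or pushed away (distance of lemon from where it was at the start of the episode above 0.03 m or angle between lemon's own z axis and vertical above 0.4 rad).
It also fails if it takes over 59 s, if anything falls off the work surface, if the arm or the gripper's body presses on something with over 40 N, if the wrist force passes 120 N, or if a joint passes its speed limit or range.

ROBOT

A 6-joint arm with a two-finger parallel gripper is mounted at the origin on the work surface. World frame = base frame: x ahead of the robot, y to its left, z up, the work surface at z = 0. Lengths are in mm, angles in rad, forces in N, time in s.
With the tool pointing down it reaches from about 300 to 775 mm from the base axis. Payload 14.6 kg.
Tool frame: the origin (TCP) lies on the centre line of the jaws, within the pads' length; the fingertips stand 19 mm ahead of it and the grasp point (between the pads) is the TCP (bot.tip_reach is the distance from the TCP to the fingertips, in mm); z points along the fingers, y is the line along which they close (so a half turn about z gives the same grasp; the last joint's range is limited). The gripper opens to 85 mm and grips with 20 to 120 N. Pads are 22 mm wide; open, the fingers measure 114 mm over their backs; the gripper's body (76 mm by 85 mm) begins 54 mm behind the grasp point. The pads swing forward as they close: fully open they stand 13 mm farther back than shut.
Start: joints at [1.113, 0.3, 1.521, -0, 1.321, -0.067], TCP at [209.507, 508.524, 250.281] pointing down, gripper open.
Joint ranges: [-3.03, 3.03], [-0.79, 2.21], [0.23, 2.52], [-1.04, 4.18], [0, 3.07], [-2.55, 2.55]. Speed limits (rad/s): [2.22, 2.22, 2.57, 3.14, 3.14, 3.14].

INTERFACE

Orientations are given as a unit quaternion [w, x, y, z].
In Python, from rig import bot gives the robot as it stands. Calls block until the motion is done:
- bot.move_to(position, orientation): joint-space move of the TCP to a pose.
- bot.servo_line(position, attitude=None, speed=150, until_force=None): straight line of the TCP; attitude=None keeps the orientation; speed is the mean speed in mm/s. With until_force (N) it stops when the force on the tool has changed by that much, and returns True; else False.
- bot.move_joints(angles): joint-space move.
- bot.move_gripper(opening, grip_force=None): finger opening in mm; grip_force is the grip in N (None keeps the last); returns when the fingers have stopped.
- bot.dwell(seconds).
- bot.ik(position, orientation): joint angles nearest the present ones, or None.
- bot.read_state(): the state.
- bot.read_camera(name): name is "scene" or "side" or "wrist"; returns a dict with "image" (480x640x3 uint8, blue, green, red), "depth" (480x640 float32, mm along the optical axis (not along the pixel's ray), 0 where there is no reading), "fovy" (degrees; the focal length in pixels is half the picture's height over the tangent of half this angle, whatever the lens; pixels are square), "cx", "cy" (the principal point, pixels), "eye" and "attitude" of the camera in the world; the wrist camera has in their place "mount" (4x4, takes a point from camera to tool coordinates, whose origin is the TCP and whose axes are the flange's). Camera axes: x right, y down, z forward; pixel columns grow to the right and rows downward; lengths in mm; the calibration is good to about 2 mm. A picture is of the moment at which its call begins: read the wrist's pose just before it.
A pose or a line that the arm cannot do raises bot.MotionError and nothing moves.
- bot.finish_job(): hands the job in; it is judged then, once.
The state is a dict: "clock": time; "joint_positions": joint angles; "qvel": joint speeds; "effort": joint torques, N m; "ee_pos": TCP position; "tool_rot": TCP orientation; "ft_force": force on the tool from outside, world axes, zero at the start; "moment": the same for the moment, N m; "grip_width": finger opening in mm; "grip_force": force on a finger pad.
Only numpy, scipy, OpenCV 4.12 (cv2) and the standard library are available. Lean on these libraries where they do the work, as an engineer would, in place of code of your own. Each camera call takes 0.05 s, during which the arm holds its last target. There are 200 camera calls.

## Working session

There is one attempt and no reset: what is moved stays moved. The work goes in short steps, each a Python script; the robot and the scene stay as the last script left them, time stands still between calls to the robot, and variables do not carry over. Pictures are saved under pics/ and viewed, at most 10 in all, crops included, and the job is handed in when it is done.

```bash
ls; mkdir -p pics
python3 - <<'E'
from rig import bot
import cv2,numpy as np
for n in("scene","side"):
    c=bot.read_camera(n); cv2.imwrite(f"pics/{n}0.png",c["image"]); np.savez(f"{n}0.npz",**c)
    print(n,c["fovy"],c["cx"],c["cy"],c["eye"],c["attitude"],(c["depth"]>0).mean())
c=bot.read_camera("wrist");print(c["fovy"],c["cx"],c["cy"],c["mount"]);print(bot.read_state())
E
```

```text
pics
scene 50.16057346938115 316.4139271513794 231.46077673747004 [1183.27292056 -119.26841508  923.79255233] [-0.25272144  0.73157266  0.60147395 -0.19789493] 0.996005859375
side 45.94851645984848 314.70536577053076 243.1406081896936 [ 149.39763957 -484.13868755  825.16093929] [-0.33063529  0.87547121 -0.33176211  0.11901414] 0.9959407552083334
68.4460746208982 317.28568319786365 237.02951139684188 [[-1.77951100e-03 -9.58219051e-01 -2.86029866e-01  7.16624845e+01]
 [ 9.99998408e-01 -1.74274882e-03 -3.83082506e-04 -3.94869812e-01]
 [-1.31401257e-04 -2.86030092e-01  9.58220627e-01 -1.24479719e+02]
 [ 0.00000000e+00  0.00000000e+00  0.00000000e+00  1.00000000e+00]]
{'clock': 0.15, 'joint_positions': array([ 1.11338831e+00,  3.00320101e-01,  1.52145436e+00, -3.25375998e-05,
        1.32071773e+00, -6.66065775e-02]), 'qvel': array([-0.0009006 , -0.00099953, -0.00081472, -0.00127524, -0.00048432,
        0.0014237 ]), 'effort': array([-1.64818816e-04, -5.43674254e+01, -3.61884928e+01, -1.22546071e-04,
        3.18073755e-03,  2.58641518e-05]), 'ee_pos': array([209.44757893, 508.37195049, 249.85775519]), 'tool_rot': array([-1.01275485e-04,  1.94155670e-01,  9.80970628e-01, -4.38499448e-04]), 'ft_force': array([ 0.01856474, -0.08690537, -0.23702395]), 'moment': array([-0.00272227, -0.03476577, -0.03387292]), 'grip_force': 0.0, 'grip_width': 85.24135465457985}
```

View pics/scene0.png

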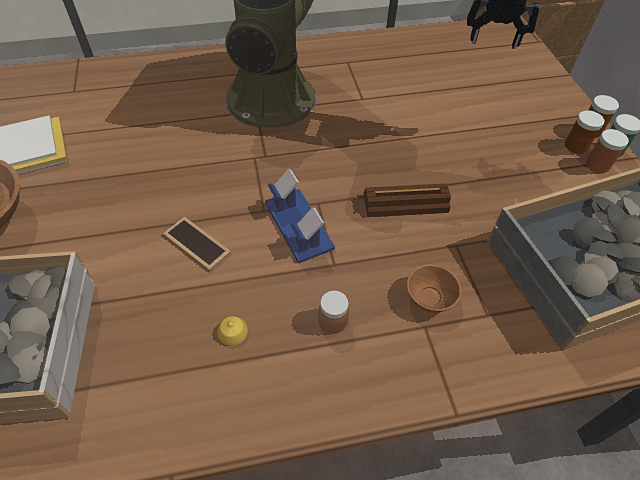

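View pics/side0.png

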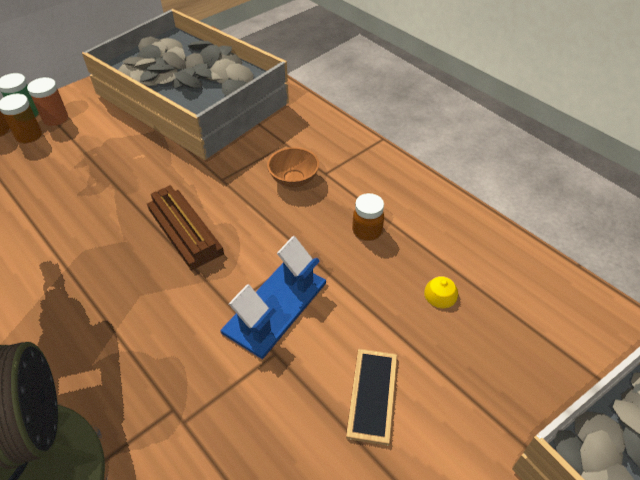

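The scene view shows the slate at (196,243), easel (300,215), holder (407,200), bowl (433,290), jar (334,311) and lemon (233,331). In the side view the slate is at (373,397), the easel at (275,305) and the holder at (185,227).

```bash
cat > h.py <<'E'
import numpy as np, cv2
from scipy.spatial.transform import Rotation as R
def rot(q): return R.from_quat(np.asarray(q)[[1,2,3,0]]).as_matrix()
def quat(M):
    q=R.from_matrix(M).as_quat(); return q[[3,0,1,2]]
def pose(c,st=None):
    if "mount" in c:
        T=np.eye(4); T[:3,:3]=rot(st["tool_rot"]); T[:3,3]=st["ee_pos"]; T=T@c["mount"]; return T[:3,:3],T[:3,3]
    return rot(c["attitude"]),np.asarray(c["eye"])
def K(c):
    f=240/np.tan(np.radians(float(c["fovy"]))/2); return f,float(c["cx"]),float(c["cy"])
def rays(c,P,px):
    f,cx,cy=K(c); px=np.atleast_2d(px).astype(float)
    return np.c_[(px[:,0]-cx)/f,(px[:,1]-cy)/f,np.ones(len(px))]@P[0].T
def onz(c,P,px,z):
    d=rays(c,P,px); return P[1]+d*((z-P[1][2])/d[:,2])[:,None]
def tri(obs):  # obs: list of (c,P,px single) -> least squares point, residual mm
    A=np.zeros((3,3));b=np.zeros(3);L=[]
    for c,P,px in obs:
        d=rays(c,P,px)[0]; d/=np.linalg.norm(d); M=np.eye(3)-np.outer(d,d); A+=M;b+=M@P[1];L.append((M,P[1]))
    p=np.linalg.solve(A,b); return p,max(np.linalg.norm(M@(p-e)) for M,e in L)
def down(yaw): # tool z down, tool y at angle yaw in world xy
    y=np.array([np.cos(yaw),np.sin(yaw),0]);z=np.array([0,0,-1.]);return np.c_[np.cross(y,z),y,z]
E
python3 - <<'E'
from h import *
S=dict(np.load("side0.npz"));C=dict(np.load("scene0.npz"));PS=pose(S);PC=pose(C)
np.set_printoptions(precision=1,suppress=True)
f=lambda n,px,z,c=S,P=PS:print(n,onz(c,P,px,z)[:,:2].tolist().__repr__())
print("slate",onz(S,PS,[(360,352),(397,354),(386,441),(349,438)],10))
print("slateC",onz(C,PC,[(190,219),(229,249),(210,269),(163,236)],10))
print("easel base",onz(S,PS,[(222,328),(262,356),(326,285)],12))
print("slot S",onz(S,PS,[(165,195),(205,240)],40),"C",onz(C,PC,[(376,191),(440,189)],40))
print("jar",onz(S,PS,[(370,205)],75),"bowl",onz(S,PS,[(293,165)],45),"lemon",onz(S,PS,[(441,295)],15))
print("bowlC",onz(C,PC,[(433,285)],45),"jarC",onz(C,PC,[(334,303)],75),"lemC",onz(C,PC,[(233,333)],15))
E
```

```text
slate [[ 511.7 -170.    10. ]
 [ 554.2 -212.7   10. ]
 [ 436.7 -301.3   10. ]
 [ 399.3 -262.2   10. ]]
slateC [[ 411.2 -243.3   10. ]
 [ 511.6 -164.5   10. ]
 [ 556.  -208.9   10. ]
 [ 448.8 -304.4   10. ]]
easel base [[368.9  17.1  12. ]
 [386.7 -70.3  12. ]
 [560.7 -32.6  12. ]]
slot S [[456.7 332.6  40. ]
 [448.8 178.8  40. ]] C [[432.7 186.3  40. ]
 [454.4 334.8  40. ]]
jar [[714.8  16.1  75. ]] bowl [[701.4 226.4  45. ]] lemon [[ 695.1 -184.8   15. ]]
bowlC [[702.7 229.5  45. ]] jarC [[721.3  20.5  75. ]] lemC [[ 716.  -175.9   15. ]]
```

```bash
cat > snap.py <<'E'
from rig import bot
from h import *
import pickle
def snap(n):
    st=bot.read_state(); c=bot.read_camera("wrist"); cv2.imwrite(f"pics/{n}.png",c["image"]); pickle.dump((c,st),open(n+".pkl","wb")); return c,pose(c,st)
E
python3 - <<'E'
from snap import *
for n,p,yaw in [("hold1",(450,258,230),np.pi/2-.2),("easel1",(463,0,260),.25),("slate1",(478,-237,200),-.93)]:
    bot.move_to(p,quat(down(yaw))); bot.dwell(.15); snap(n)
print(bot.read_state()["clock"],bot.read_state()["joint_positions"])
ims=[cv2.imread(f"pics/{n}.png") for n in("hold1","easel1","slate1")]
cv2.imwrite("pics/m1.png",cv2.resize(np.vstack(ims[:2]),None,fx=.6,fy=.6))
E
```

```text
4.0417 [-5.26940790e-01  3.09328556e-01  1.62902044e+00  6.13975629e-05
  1.20246019e+00  4.00410888e-01]
```

View pics/m1.png

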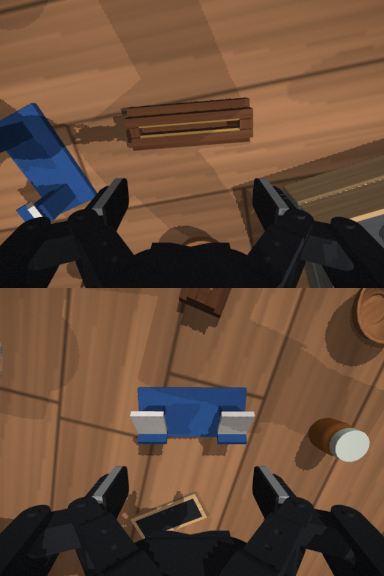

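View pics/slate1.png

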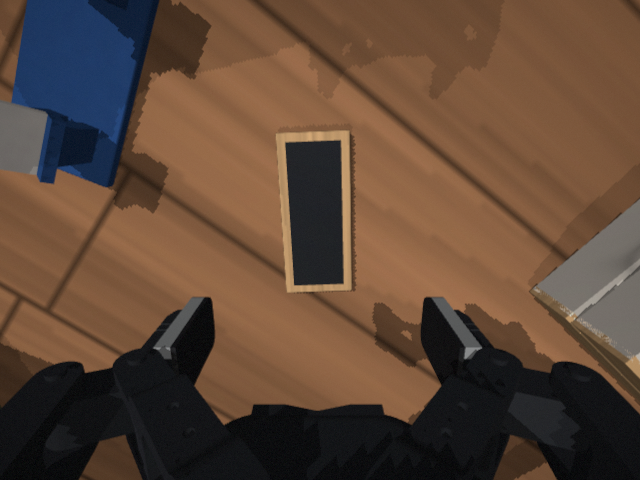

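The montage shows the holder slot near (185,128) in the top half. In the bottom half the easel's plates are at (148,422) and (236,422), with the blue lips toward the image bottom, so its front faces world −y. In the second picture the slate's corners are (277,133), (350,131), (353,290) and (288,293).

```bash
cat > m.py <<'E'
from h import *
import pickle
def blob(mask,near):
    mask=cv2.morphologyEx(mask.astype(np.uint8)*255,cv2.MORPH_OPEN,np.ones((3,3)))
    cs,_=cv2.findContours(mask,cv2.RETR_EXTERNAL,cv2.CHAIN_APPROX_NONE)
    cs=[c for c in cs if cv2.contourArea(c)>60]
    return max(cs,key=lambda c:cv2.pointPolygonTest(c,tuple(map(float,near)),True))
def quad(c):
    h=cv2.convexHull(c)
    for e in np.arange(.01,.15,.005):
        q=cv2.approxPolyDP(h,e*cv2.arcLength(h,True),True)
        if len(q)<=4:break
    return q[:,0]
def cen(c): M=cv2.moments(c); return np.array([M["m10"],M["m01"]])/M["m00"]
def W(n): c,st=pickle.load(open(n+".pkl","rb")); return c,pose(c,st)
def F(n): c=dict(np.load(n+".npz")); return c,pose(c)
hsv=lambda c:cv2.cvtColor(c["image"],cv2.COLOR_BGR2HSV)
dark=lambda c:hsv(c)[...,2]<60
white=lambda c:(hsv(c)[...,1]<50)&(hsv(c)[...,2]>110)
E
python3 - <<'E'
from m import *
np.set_printoptions(precision=1,suppress=True)
A=W("slate1");S=F("side0");C=F("scene0");E=W("easel1")
o=[]
for (c,P),px in((A,(317,210)),(S,(373,397)),(C,(196,243))):
    b=blob(dark(c),px);ctr=cen(b);o.append((c,P,ctr));q=onz(c,P,quad(b),10)
    print("slate",ctr,cv2.contourArea(b),onz(c,P,ctr,10)[0],q[:,:2].tolist())
    (x,y),(w,h),a=cv2.minAreaRect(onz(c,P,b[:,0],10)[:,:2].astype(np.float32));print("  rect",x,y,w,h,a)
print("tri",tri(o),tri([o[0],o[1]]))
for k,pe,ps,pc in(("L",(247,703-480),(250,306),(286,184)),("R",(393,703-480),(295,257),(310,225))):
    o=[]
    for (c,P),px in((E,pe),(S,ps),(C,pc)):
        b=blob(white(c),px);o.append((c,P,cen(b)));print(k,cen(b),cv2.contourArea(b),cv2.boundingRect(b))
    print("  all",tri(o)," ES",tri(o[:2]))
E
```

```text
slate [315.2 211.1] 7121.0 [ 481.1 -233.1   10. ] [[542.8373072550777, -212.59518607385766], [440.39153045451735, -295.7245491145195], [411.42775551617, -260.48896592875417], [514.1242082120658, -176.97789833426748]]
  rect 477.0226745605469 -236.3177947998047 133.32492065429688 46.90760040283203 38.94358444213867
slate [372.6 395.1] 2205.5 [ 473.3 -237.3   10. ] [[512.785685443977, -175.93184930519868], [540.3158318434704, -210.24670847057314], [439.85417085484653, -292.15324441776886], [413.1630294051131, -258.3638468608952]]
  rect 476.465087890625 -234.51393127441406 131.29840087890625 45.551979064941406 39.07585144042969
slate [266.2  67.8] 6695.5 [-126.4    7.1   10. ] [[-492.9838887973692, 154.754641587798], [97.23060973655765, 90.37263047129062], [111.3784685480341, -80.58497646149189], [-308.97436416214236, -94.55172904905515]]
  rect -186.94552612304688 7.00421142578125 228.12469482421875 641.1387939453125 83.8408203125
tri (array([ 436.7, -182.9,  301.2]), np.float64(162.81354004768386)) (array([ 478.5, -234.1,   -2.2]), np.float64(0.6401929071730814))
L [248. 223.] 1904.5 (217, 205, 61, 38)
L [248.4 305.6] 859.0 (230, 285, 38, 43)
L [286.2 183.2] 364.5 (276, 169, 22, 29)
  all (array([406.2, -19. ,  80.4]), np.float64(0.9677974780958495))  ES (array([405.8, -19.5,  81.7]), np.float64(0.10798884378464611))
R [392.5 224. ] 1876.0 (363, 206, 62, 38)
R [294.3 255.7] 692.0 (278, 237, 33, 39)
R [310.  222.9] 431.0 (298, 208, 25, 31)
  all (array([528.6,  11.7,  81. ]), np.float64(1.3125985065398242))  ES (array([528.7,  11.7,  80.9]), np.float64(1.2855489114672702))
```

```bash
cat > g.py <<'E'
from h import *
a=np.radians(14.1); ey=-np.array([np.cos(a),np.sin(a),0]); ez=np.array([0,0,1.]); ex=np.cross(ey,ez)
O=np.array([466.3,-0.1,0]); up=(ex+ez)/2**.5; nrm=(ez-ex)/2**.5
rest=O-2.9*ex+91.2*ez
def place(s): y=s*up; z=-nrm; return np.c_[np.cross(y,z),y,z]
def take(s): y=s*nrm; z=-up; return np.c_[np.cross(y,z),y,z]
E
python3 - <<'E'
from snap import *; from g import *
np.set_printoptions(precision=2,suppress=True)
print(rest,ex,bot.tip_reach)
for s in(1,-1):
    for d in (15,70): print("place",s,d,bot.ik(rest+d*nrm,quat(place(s))))
    for d in (17,90): print("take",s,d,bot.ik(rest+d*up,quat(take(s))))
yaw=np.radians(39-90)
bot.move_gripper(74,40)
bot.move_to((477,-235.5,60),quat(down(yaw)))
hit=bot.servo_line((477,-235.5,12),speed=40,until_force=4)
st=bot.read_state();print(hit,st["ee_pos"],st["ft_force"],st["clock"])
E
```

```text
[467.01  -2.91  91.2 ] [-0.24  0.97  0.  ] 19.0
place 1 15 [-0.39  0.55  1.73  0.61  1.43 -2.47]
place 1 70 [-0.44  0.52  1.65  0.58  1.54 -2.45]
take 1 17 [ 0.29  0.41  1.95 -0.94  1.07  2.21]
take 1 90 [ 0.4   0.33  1.91 -0.84  1.21  2.16]
place -1 15 [-0.39  0.55  1.73  0.61  1.43  0.67]
place -1 70 [-0.44  0.52  1.65  0.58  1.54  0.69]
take -1 17 [ 0.29  0.41  1.95 -0.94  1.07 -0.93]
take -1 90 [ 0.4   0.33  1.91 -0.84  1.21 -0.98]
False [ 477.12 -235.56   12.26] [-0.   -0.38 -0.52] 6.2833
```

Run:
```python
from snap import *; from g import *
np.set_printoptions(precision=2,suppress=True)
bot.servo_line((477,-235.5,15.5),speed=60)
bot.move_gripper(60,40)
st=bot.read_state();print(st["grip_width"],st["grip_force"],st["ft_force"])
bot.servo_line((477,-235.5,150),speed=200)
snap("held1")
st=bot.read_state();print(st["grip_width"],st["grip_force"],st["ee_pos"],st["ft_force"],st["clock"])
```

```text
62.66442834215637 42.79001712799072 [-3.33  1.01  8.1 ]
62.52361950129125 44.18332099914551 [ 476.43 -235.18  148.48] [ 0.58 -0.57 -1.06] 7.6833
```

View pics/held1.png

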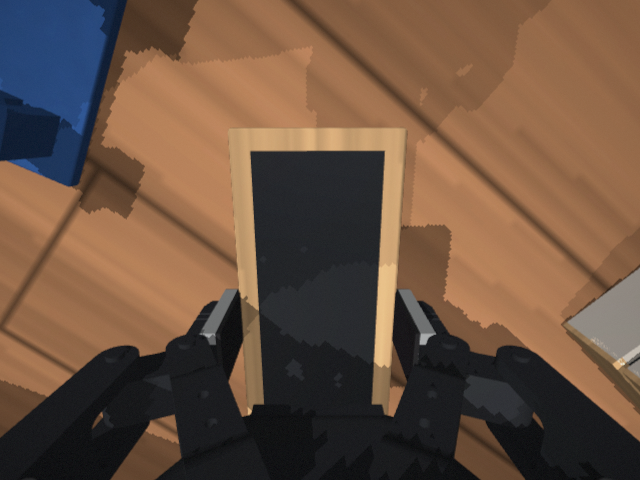

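The slate is held squarely, its rim's top edge at row 129 and the pads at (218,320) and (415,320).

Run:
```python
from snap import *; from g import *
np.set_printoptions(precision=2,suppress=True)
c,st0=pickle.load(open("held1.pkl","rb"));f,cx,cy=K(c);m=c["mount"]
d=m[:3,:3]@np.array([(318-cx)/f,(129-cy)/f,1]);t=(5-m[2,3])/d[2];xe=(m[:3,3]+d*t)[0];off=xe-75;print("tool x of slate centre",off)
q=quat(place(-1)); tx=place(-1)[:,0]
base=rest-off*tx+4*up
bot.move_to(base+80*nrm,q)
bot.servo_line(base+25*nrm,speed=120); bot.dwell(.1)
hit=bot.servo_line(base+5*nrm,speed=25,until_force=3)
st=bot.read_state();p=st["ee_pos"]
print(hit,(p-rest)@nrm,(p-rest)@up,(p-rest)@ey,st["ft_force"],st["clock"])
h2=bot.servo_line(p-10*up,speed=20,until_force=3)
st=bot.read_state();p=st["ee_pos"]
print(h2,(p-rest)@nrm,(p-rest)@up,(p-rest)@ey,st["ft_force"],st["clock"])
```

```text
tool x of slate centre -1.0245760863587208
True 13.850220945790511 3.912285376599999 -1.0544202652052097 [-0.89 -3.59  4.54] 9.6667
True 13.870943595222691 -2.911013793340964 -1.1195824872126479 [-1.01  0.91  5.79] 10.0667
```

Run:
```python
from snap import *; from g import *
np.set_printoptions(precision=2,suppress=True)
p=bot.read_state()["ee_pos"]
bot.move_gripper(82); bot.dwell(.1)
bot.servo_line(p+70*nrm,speed=180); bot.dwell(.25)
snap("eas2"); c=bot.read_camera("side"); np.savez("side1.npz",**c);cv2.imwrite("pics/side1.png",cv2.resize(c["image"][200:400,180:400],None,fx=2,fy=2))
a=cv2.imread("pics/eas2.png"); b=cv2.imread("pics/side1.png"); b=cv2.resize(b,(528,480)); cv2.imwrite("pics/m2.png",cv2.resize(np.hstack([a,b]),None,fx=.68,fy=.68))
print(bot.read_state()["clock"])
```

```text
11.3917
```

View pics/m2.png

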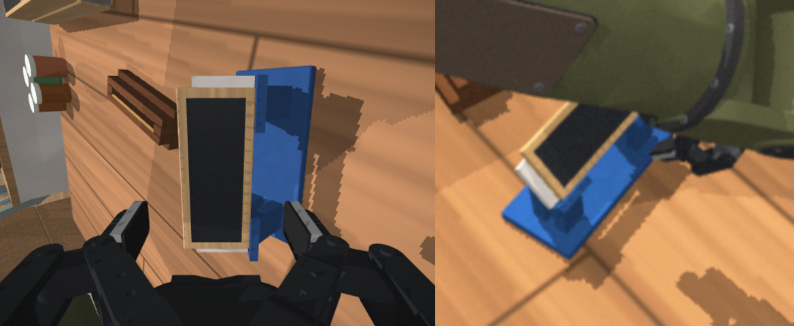

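The slate leans on the easel, rim about (178..255, 85..250) in the left half, its edge on the lips. Next I measure the slot from two wrist poses.

Run:
```python
from snap import *; from g import *
np.set_printoptions(precision=2,suppress=True)
p=bot.read_state()["ee_pos"]
y=np.radians(84);hy=np.array([np.cos(y),np.sin(y),0]);c0=np.array([448,258,0.])
bot.servo_line(p+np.array([0,-20,90]),speed=200)
for n,dx,z in(("h2a",-70,170),("h2b",-100,230)):
    bot.move_to(c0+dx*hy+[0,0,z],quat(down(y-np.pi/2))); bot.dwell(.2); snap(n)
print(bot.read_state()["clock"],bot.read_state()["joint_positions"])
ims=[cv2.imread(f"pics/{n}.png")[40:340,170:470] for n in("h2a","h2b")]
cv2.imwrite("pics/m3.png",cv2.resize(np.hstack(ims),None,fx=1.33,fy=1.33))
```

```text
13.9667 [0.27 0.13 1.78 0.   1.23 0.37]
```

View pics/m3.png

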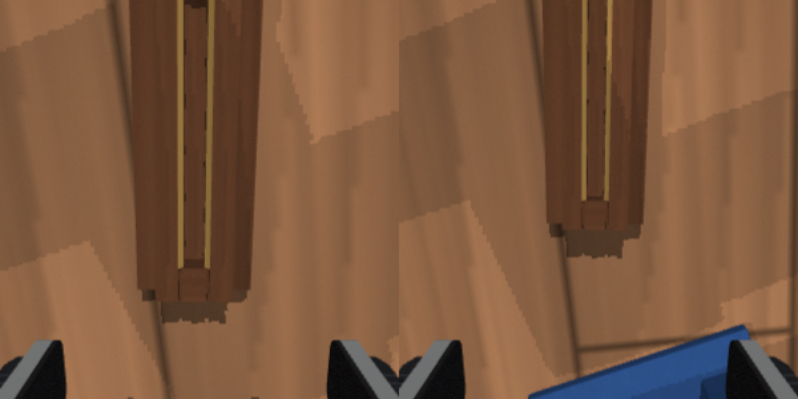

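The brass strips run vertically at (180..212, 0..268) in the left half and (584..610, 0..200) in the right; I segment them next.

Run:
```python
from m import *
np.set_printoptions(precision=2,suppress=True)
E={}
for n in("h2a","h2b"):
    c,P=W(n);H=hsv(c);print(n,H[140,170+int(181/1.33)],H[140,170+150//1])
    mk=((H[...,0]>=19)&(H[...,0]<=30)&(H[...,1]>110)&(H[...,2]>90)).astype(np.uint8)*255
    cs,_=cv2.findContours(mk,cv2.RETR_EXTERNAL,cv2.CHAIN_APPROX_NONE)
    bs=[b for b in cs if max(cv2.minAreaRect(b)[1])>60 and min(cv2.minAreaRect(b)[1])<15]
    bs.sort(key=lambda b:b[:,0,0].mean())
    for i,b in enumerate(bs):
        p=b[:,0]; top=p[p[:,1]==p[:,1].min()].mean(0)-[0,.5]; bot=p[p[:,1]==p[:,1].max()].mean(0)+[0,.5]
        E[n,i]=(c,P,top,bot); w=onz(c,P,[top,bot],40); d=w[0]-w[1]
        print(i,top,bot,w.tolist(),np.hypot(*d[:2]),np.degrees(np.arctan2(d[1],d[0])))
for i in(0,1):
    for k in(2,3):
        print(i,k,tri([(*E[n,i][:2],E[n,i][k]) for n in("h2a","h2b")]))
```

```text
h2a [ 19 147 151] [ 11 148  93]
h2b [ 11 147  92] [ 11 149  91]Traceback (most recent call last):
  File "<stdin>", line 16, in <module>
KeyError: ('h2a', 0)
```

```bash
cat > slot.py <<'E'
from m import *
np.set_printoptions(precision=2,suppress=True)
E={}
for n in("h2a","h2b"):
    c,P=W(n);H=hsv(c).astype(int)
    mk=((H[...,0]>=15)&(H[...,0]<=30)&(H[...,1]>100)&(H[...,2]>70)).astype(np.uint8)*255
    mk[:,:240]=0;mk[:,400:]=0
    cs,_=cv2.findContours(cv2.morphologyEx(mk,cv2.MORPH_CLOSE,np.ones((7,1))),cv2.RETR_EXTERNAL,cv2.CHAIN_APPROX_NONE)
    bs=[b for b in cs if cv2.boundingRect(b)[3]>60]
    bs.sort(key=lambda b:b[:,0,0].mean())
    for i,b in enumerate(bs):
        p=b[:,0]; top=p[p[:,1]==p[:,1].min()].mean(0)-[0,.5]; bt=p[p[:,1]==p[:,1].max()].mean(0)+[0,.5]
        E[n,i]=(c,P,top,bt); w=onz(c,P,[top,bt],40); d=w[0]-w[1]
        print(n,i,cv2.boundingRect(b),top,bt,w[:,:2].tolist(),w.mean(0),np.hypot(*d[:2]),np.degrees(np.arctan2(d[1],d[0])))
for i in(0,1):
    for k in(2,3):
        print(i,k,tri([(*E[n,i][:2],E[n,i][k]) for n in("h2a","h2b")]))
E
python3 slot.py
```

```text
h2a 0 (303, 9, 6, 234) [304.    8.5] [304.  242.5] [[449.61219016565065, 333.856498069726], [431.0900429223134, 180.3362441884426]] [440.35 257.1   40.  ] 154.63356133219455 83.12054209454318
h2a 1 (323, 10, 9, 233) [330.    9.5] [327.  242.5] [[465.8449849238123, 331.5159724795956], [448.3656595450836, 178.4456072926509]] [457.11 254.98  40.  ] 154.06512750833681 83.48553019886592
h2b 0 (307, 0, 5, 191) [309.5  -0.5] [308.5 190.5] [[449.81745754987605, 327.9990730973793], [432.2636880379453, 181.02791021616798]] [441.04 254.51  40.  ] 148.01573410530904 83.18903802407169
h2b 1 (323, 0, 9, 191) [329.   -0.5] [325.5 190.5] [[464.7776283852441, 326.38960748690704], [447.3401759181323, 179.42095175786227]] [456.06 252.91  40.  ] 147.99949498341292 83.23363552892674
0 2 (array([ 450.71,  390.03, -154.96]), np.float64(1.8669802031423635))
0 3 (array([432.02, 182.05,  45.84]), np.float64(0.5072430578320752))
1 2 (array([ 479.28,  396.82, -189.32]), np.float64(0.8132655191903376))
1 3 (array([447.86, 180.32,  45.8 ]), np.float64(0.5451558031051938))
```

Run:
```python
from m import *; from g import *
np.set_printoptions(precision=2,suppress=True)
c,P=W("eas2");b=blob(dark(c),(325,245))
m=np.zeros((480,640),np.uint8);cv2.drawContours(m,[b],-1,255,-1);m=cv2.erode(m,np.ones((7,7)))
v,u=np.nonzero((m>0)&(c["depth"]>0));X=P[1]+rays(c,P,np.c_[u,v])*c["depth"][v,u][:,None]
mu=X.mean(0);n=np.linalg.svd(X[::7]-mu,full_matrices=False)[2][2];n*=np.sign(n[2])
print("area",cv2.contourArea(b),"plane normal",n,"vs",nrm,"front offs",(mu-rest)@nrm)
def onpl(px,off):
    d=rays(c,P,px); return P[1]+d*(((rest+off*nrm-P[1])@nrm)/(d@nrm))[:,None]
for off in(5,8.5):
    w=onpl(b[:,0],off)-rest; ab=np.c_[w@ey,w@up].astype(np.float32); print(off,cv2.minAreaRect(ab))
# triangulated check with slate plane from side image partly hidden: skip
```

```text
area 16565.5 plane normal [ 0.17 -0.68  0.71] vs [ 0.17 -0.69  0.71] front offs 9.607581721546456
5 ((-0.0050048828125, -2.789388656616211), (48.476600646972656, 136.0693359375), 89.92149353027344)
8.5 ((-1.294219970703125, -2.796173095703125), (47.64017105102539, 133.72158813476562), 89.92149353027344)
```

Run:
```python
from snap import *; from g import *
np.set_printoptions(precision=2,suppress=True)
C=rest+4*nrm-2.8*up-1*ey; q=quat(take(1))
y=np.radians(83.3);hy=np.array([np.cos(y),np.sin(y),0]);sl=np.array([448.7,256,0.]);qd=quat(down(y-np.pi/2))
bot.move_gripper(40)
p0=sl.copy(); p0[2]=230
bot.move_to(C+85*up+30*ez,q)
bot.servo_line(C+70*up,speed=150)
bot.dwell(.1)
h=bot.servo_line(C+16*up,speed=80,until_force=8)
st=bot.read_state();print(h,(st["ee_pos"]-C)@up,(st["ee_pos"]-C)@nrm,st["ft_force"],st["clock"])
if not h:
    bot.move_gripper(5,60);st=bot.read_state();print(st["grip_width"],st["grip_force"],st["ft_force"])
```

```text
False 16.11741793857651 0.0715127295331488 [-0.18  0.81  0.94] 17.3333
9.153437304272845 60.89489936828613 [-1.79  3.99  3.26]
```

Run:
```python
from snap import *; from g import *
np.set_printoptions(precision=2,suppress=True)
y=np.radians(83.3);sl=np.array([448.7,256,0.]);qd=quat(down(y-np.pi/2))
p=bot.read_state()["ee_pos"]
bot.servo_line(p+70*up,speed=150)
bot.servo_line(p+70*up+60*ez,speed=200)
bot.move_to(sl+[0,0,200],qd)
bot.servo_line(sl+[0,0,100],speed=120); bot.dwell(.3)
c,P=snap("ins1");st=bot.read_state();print(st["ee_pos"],st["ft_force"],st["grip_width"],st["clock"])
side=bot.read_camera("side");s=side["image"][130:300,100:270]
cv2.imwrite("pics/m4.png",np.hstack([cv2.resize(c["image"][0:300,220:420],(400,600)),cv2.resize(s,(400,600))]))
```

```text
[448.79 256.05 100.28] [-0.62  0.22 -1.94] 9.179349118254956 21.4417
```

View pics/m4.png

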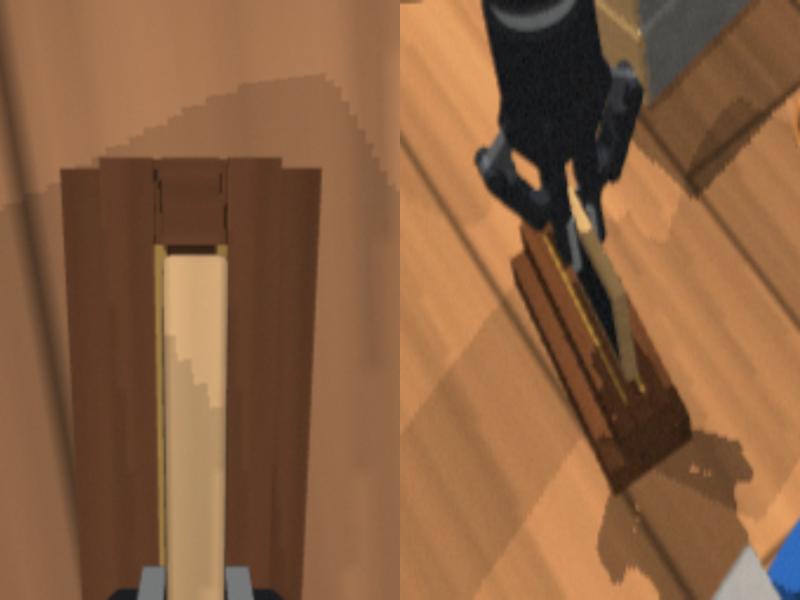

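Run:
```python
from m import *
np.set_printoptions(precision=2,suppress=True)
c,st=pickle.load(open("ins1.pkl","rb"));f,cx,cy=K(c);m=c["mount"];I=c["image"];g=I[...,2].astype(int);H=hsv(c)
def tool(u,v,z):
    d=m[:3,:3]@np.array([(u-cx)/f,(v-cy)/f,1]);return (m[:3,3]+d*(z-m[2,3])/d[2])
col=g[110:140,310:326].mean(1);print("R down column",col.astype(int))
for r in(122,124,126,130,140,160,200): print(r,g[r,292:340].tolist())
print("slate end x, rows 125-128",[round(tool(318,r,-16)[0],2) for r in(125,126,127,128)])
print("slot end x rows 121-125",[round(tool(318,r,st['ee_pos'][2]-40)[0],2) for r in(121,122,123,124,125)])
```

```text
R down column [ 92  92  92  92  92  93  95  96  98  98  99  99  77  46  54  54  63 132
 191 207 206 207 208 208 208 208 208 208 208 208]
122 [91, 92, 94, 94, 96, 109, 129, 129, 125, 108, 92, 86, 78, 78, 78, 79, 77, 76, 76, 80, 78, 79, 77, 77, 78, 79, 78, 78, 76, 77, 77, 77, 78, 77, 77, 82, 97, 122, 121, 120, 115, 100, 94, 96, 96, 98, 97, 99]
124 [92, 93, 95, 93, 103, 135, 158, 158, 157, 148, 98, 80, 46, 57, 55, 57, 58, 56, 56, 57, 56, 58, 58, 55, 53, 53, 52, 54, 53, 53, 54, 54, 54, 54, 53, 69, 104, 144, 144, 145, 141, 125, 95, 96, 98, 97, 99, 99]
126 [90, 95, 94, 94, 103, 133, 158, 158, 158, 157, 149, 99, 46, 58, 66, 67, 66, 66, 66, 66, 67, 65, 65, 63, 62, 62, 63, 60, 63, 61, 63, 63, 64, 64, 64, 77, 106, 142, 145, 146, 141, 123, 95, 96, 98, 98, 98, 97]
130 [91, 92, 91, 95, 104, 134, 157, 158, 155, 150, 185, 203, 210, 215, 218, 216, 215, 215, 213, 215, 211, 209, 207, 206, 205, 203, 203, 203, 203, 204, 205, 205, 206, 206, 207, 208, 209, 208, 200, 191, 174, 130, 95, 96, 98, 99, 99, 99]
140 [92, 91, 92, 92, 97, 121, 161, 157, 152, 138, 189, 199, 207, 216, 219, 218, 218, 217, 215, 213, 212, 211, 210, 206, 206, 203, 207, 207, 208, 208, 209, 209, 210, 211, 211, 212, 213, 211, 200, 186, 173, 147, 91, 97, 97, 99, 99, 99]
160 [92, 92, 92, 93, 94, 112, 160, 158, 145, 100, 182, 197, 206, 216, 220, 217, 218, 215, 215, 212, 212, 211, 209, 207, 207, 206, 205, 209, 207, 208, 207, 209, 208, 209, 210, 210, 211, 211, 196, 181, 166, 131, 79, 91, 91, 92, 94, 95]
200 [93, 93, 92, 94, 92, 98, 122, 158, 147, 97, 120, 157, 169, 180, 188, 188, 186, 184, 184, 185, 183, 183, 179, 179, 179, 179, 179, 178, 179, 179, 179, 180, 186, 205, 206, 209, 207, 204, 189, 177, 155, 87, 92, 90, 90, 90, 89, 87]
slate end x, rows 125-128 [np.float64(74.04), np.float64(73.76), np.float64(73.48), np.float64(73.2)]
slot end x rows 121-125 [np.float64(77.26), np.float64(76.79), np.float64(76.31), np.float64(75.84), np.float64(75.36)]
```

Run:
```python
from snap import *
np.set_printoptions(precision=2,suppress=True)
T=down(np.radians(83.3)-np.pi/2)
p=np.array([448.7,256,0])+1.7*T[:,0]-1.0*T[:,1]
bot.servo_line(p+[0,0,95],speed=30); bot.dwell(.15)
f0=bot.read_state()["ft_force"]
h=bot.servo_line(p+[0,0,64],speed=25,until_force=8)
st=bot.read_state();print(h,st["ee_pos"]-p,T.T@(st["ft_force"]-f0),st["moment"],st["clock"])
```

```text
True [ 0.03  0.01 68.48] [-0.68 -0.15 -7.75] [-0.32  0.19 -0.04] 22.9417
```

Run:
```python
from snap import *
np.set_printoptions(precision=2,suppress=True)
bot.move_gripper(35); bot.dwell(.1)
p=bot.read_state()["ee_pos"]
T=down(np.radians(83.3)-np.pi/2)
bot.servo_line(p+[0,0,80],speed=150)
bot.servo_line(p-70*T[:,0]+[0,0,110],speed=200); bot.dwell(.3)
c,P=snap("fin"); s=bot.read_camera("side");k=bot.read_camera("scene")
cv2.imwrite("pics/m5.png",np.hstack([cv2.resize(c["image"][0:300,170:470],(400,400)),cv2.resize(s["image"][130:300,100:270],(400,400))]))
A=np.load("scene0.npz")["image"].astype(int);d=np.abs(A-k["image"]).max(2)
print([ (d[y-25:y+25,x-25:x+25]>40).mean() for x,y in((433,290),(334,311),(233,331))],bot.read_state()["clock"])
```

```text
[np.float64(0.0), np.float64(0.0), np.float64(0.0)] 25.075
```

View pics/m5.png

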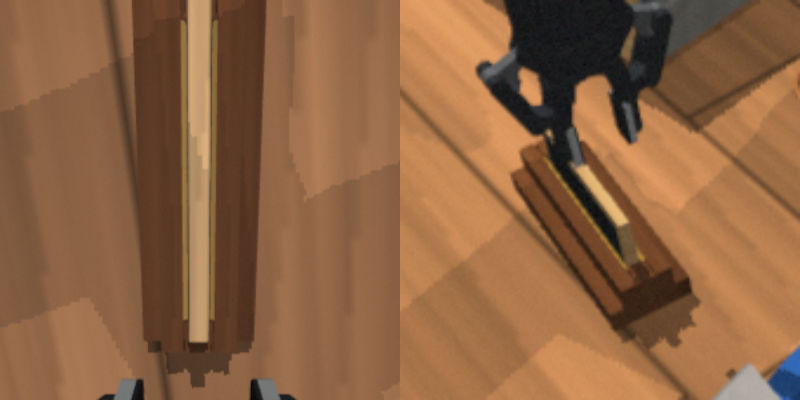

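The slate stands upright and level in the slot, seen at (198,170) on the left and (600,210) on the right. The gripper is clear, and the jar, bowl and lemon are unchanged.

```bash
python3 -c "
from rig import bot
print(bot.finish_job())"
```

```text
the job is handed in; nothing more can be done
None
```

I leaned the slate on the easel and let go, then took it again and released it standing upright on the slot's floor, with the jar, bowl and lemon unmoved; the job is handed in at about 25 s on the clock, and no verdict was returned.

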